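Swing a frame post upright against the bench stop and lock it in the fixture

TASK

Pick the wooden post off its timber rest and, still holding it, push its plain foot end against the upright face of the steel bench stop so that it swings round between the fingers until it stands upright, tongue on top. Then stand it on its foot in the open pocket of the frame fixture, and once it stands there, tip the aluminium keeper flap past its snap point so that it springs shut and holds the post against the back of the pocket. Leave the jar, the mallet and the pliers where they are.

Things in the scene. Friction and masses are not known exactly. Their poses are not given: they have to be found in the camera images.
- post: Loose wooden frame post, 180 x 30 x 20 mm, 50 to 105 g, lying flat on the rest, 65 to 80 mm of its tongue end overhanging on the robot's side. One end is a plain foot; the last 20 mm of the other is a tongue, 16 x 10 mm. Origin: centre of its underside as it lies, half way along. x: from foot to tongue (up when it stands as wanted), y: across the 30 mm width, z: through the thickness.
- post_foot (a point): Centre of the post's foot end face, 90 mm from the post's origin along -x, in mid thickness. A light grip of 20 to 30 N holds the post firmly, yet a few newtons at the foot turn it about the line between the fingers.
- rest: Fixed timber block, 118 (x) by 80 (y) by 45 mm high, on which the post lies. Origin: centre of its underside on the bench. The post's foot points roughly along its +x. It may stand on either side of the stop.
- stop: Fixed steel angle bolted to the bench: an upright plate 170 mm wide (along y), 55 mm high, 8 mm thick, its flat face turned towards the robot (-x of its frame), its ribs and foot plate behind. Origin: on the bench, at the middle of the lower edge of that face; the face lies in its y-z plane.
- fixture: Fixed frame fixture: plywood base 15 mm thick, from 110 mm in front of (-x) to 40 mm behind the origin, 120 mm wide, carrying an upright pocket open at the top and towards -x. Origin: on the bench under the pocket's middle. It may stand on either side of the stop.
- pocket (a point): Middle of the pocket's floor, 15 mm above the bench, where the centre of the post's foot belongs; axes as the fixture's. Side cheeks: inner faces at y = +-18.5 mm, 12 mm thick, tops 60 mm above the bench. Back wall: inner face at x = +13 mm, top 85 mm above the bench. The post's width goes along y, its thickness along x.
- keeper (a joint): Aluminium keeper flap with a rubber pad, on an over-centre sprung hinge along the fixture's y, at x = -20 mm, 22 mm above the bench. 0 rad: open, leaning 60 degrees from upright towards -x. About 1.05 rad: shut, upright, its pad pressing the post against the back wall (1.2 rad if the pocket is empty). Below the snap point, near 0.47 rad, it springs open; above it, it springs shut by itself.
- keeper_edge (a point): Middle of the keeper flap's free edge, 80 mm from its hinge line; the flap is 74 mm wide and 6 mm thick. Pushing this edge towards the fixture's +x takes up to about 5 N. The rubber pad (26 mm wide, 10 mm thick) is on the side that faces the post, 35 mm from the hinge line.
- jar: Bystander: white lidded jar, 72 mm across, 62 mm high. Origin: centre of its underside.
- mallet: Bystander: wooden mallet lying down, about 190 mm long, head 45 x 90 x 48 mm. Origin: under its handle, 50 mm from the middle of the head.
- pliers: Bystander: red-handled pliers lying flat, about 170 mm long, 13 mm high. Origin: under the pivot.
There are look-alikes about, which are no part of the job. What is shaped like the rest but blue or pink is not meant.

How it is judged:
On the way, in this order (a step that is already met when the one before it is completed fails the run):
1. the post, held in the fingers and leaning more than 35 degrees from upright, is pushed against the stop (contact force between the fingers and post above 2 N and contact force between post and stop above 0.8 N and angle between post's own x axis and vertical above 0.61 rad and height (world z) of post_foot below 0.06 m), for 0.02 s.
2. still held and against the stop, it has swung to within 15 degrees of upright, tongue on top (contact force between the fingers and post above 2 N and contact force between post and stop above 0.5 N and angle between post's own x axis and vertical below 0.26 rad), for 0.02 s.
3. the post stands in the pocket, let go, with the keeper flap still open (horizontal distance between post_foot and pocket below 0.012 m and z of post_foot in the frame of pocket below 0.004 m and angle between post's own x axis and vertical below 0.14 rad and contact force between the fingers and post below 0.1 N and value of joint keeper below 0.4 rad), for 0.2 s.
At the end, for the whole second after the job is handed in: The post stands at rest on the pocket floor (foot within 12 mm of the pocket's middle and 4 mm of its floor, within 0.1 rad of upright, tongue on top) and the keeper flap is shut against it (joint above 0.95 rad) (horizontal distance between post_foot and pocket below 0.012 m and z of post_foot in the frame of pocket below 0.004 m and angle between post's own x axis and vertical below 0.1 rad and value of joint keeper above 0.95 rad and linear speed of post below 0.02 m/s); the robot touches nothing.
It fails at once if the jar is moved more than 30 mm (distance of jar from where it was at the start of the episode above 0.03 m).
It fails at once if the mallet is moved more than 30 mm (distance of mallet from where it was at the start of the episode above 0.03 m).
It fails at once if the pliers are moved more than 30 mm (distance of pliers from where it was at the start of the episode above 0.03 m).
It also fails if it takes over 72 s, if anything falls off the work surface, if the arm or the gripper's body presses on something with over 40 N, if the wrist force passes 120 N, or if a joint passes its speed limit or range.

ROBOT

A 6-joint arm with a two-finger parallel gripper is mounted at the origin on the work surface. World frame = base frame: x ahead of the robot, y to its left, z up, the work surface at z = 0. Lengths are in m, angles in rad, forces in N, time in s.
With the tool pointing down it reaches from about 0.35 to 1 m from the base axis. Payload 7.1 kg.
Tool frame: the origin (TCP) lies between the finger pads; the fingertips stand 22 mm ahead of it and the grasp point (between the pads) lies 3 mm ahead of it; x points along the fingers, y is the direction in which the jaws open and shut, and the axes are right-handed (so a half turn about x gives the same grasp; the last joint's range is limited). The gripper opens to 85 mm and grips with 20 to 120 N. Pads are 22 mm wide; open, the fingers measure 114 mm over their backs; the gripper's body (76 mm by 85 mm) begins 54 mm behind the grasp point. The pads swing forward as they close: fully open they stand 13 mm farther back than shut.
Start: joints at [-1.346, 0.423, 1.63, -0, 1.089, -0.019], TCP at [0.151, -0.606, 0.253] pointing down, gripper open.
Joint ranges: [-3, 3], [-0.9, 2.11], [0.09, 2.58], [-1.31, 4.45], [0.11, 2.69], [-2.54, 2.54]. Speed limits (rad/s): [2.39, 2.39, 3.01, 3.14, 3.14, 3.14].

INTERFACE

Orientations are given as a rotation vector (axis times angle).
In Python, from rig import manip gives the robot as it stands. The module is installed in compiled form; this text tells all that it offers. Calls block until the motion is done:
- manip.move_to(position, orientation): joint-space move of the TCP to a pose.
- manip.servo_line(position, orientation=None, rate=0.15): straight line of the TCP; orientation=None keeps the orientation; rate is the mean speed in m/s.
- manip.set_joints(angles): joint-space move.
- manip.command_gripper(opening, f_grip=None): finger opening in m; f_grip is the grip in N (None keeps the last); returns when the fingers have stopped.
- manip.hold(seconds).
- manip.solve_ik(position, orientation): joint angles nearest the present ones, or None.
- manip.camera(name): name is "side" or "top" or "wrist"; returns a dict with "image" (400x640x3 uint8, red, green, blue), "fx", "fy", "cx", "cy" (pixels), "cam_to_world" (4x4, takes a point from camera to world coordinates); the wrist camera has in their place "mount" (4x4, takes a point from camera to tool coordinates, whose origin is the TCP and whose axes are the tool frame's). Camera axes: x right, y down, z forward; pixel columns grow to the right and rows downward; lengths in m; the calibration is good to about 2 mm. A picture is of the moment at which its call begins: read the wrist's pose just before it. There is no depth.
A pose or a line that the arm cannot do raises manip.IKError and nothing moves.
- manip.sign_off(): hands the job in, once; it reports no verdict.
Readings, each from a call of its own:
- manip.get_time(): time.
- manip.get_joint_positions(): joint angles.
- manip.get_joint_vel(): joint speeds.
- manip.get_tau(): joint torques, N m.
- manip.get_position(): TCP position.
- manip.get_ee_rot(): TCP orientation.
- manip.get_contact_force(): force on the tool from outside, world axes, zero at the start.
- manip.get_torque(): the same for the moment, N m.
- manip.get_width(): finger opening in m.
Only numpy, scipy, OpenCV 4.12 (cv2) and the standard library are available. Lean on these libraries where they do the work, as an engineer would, in place of code of your own. Each camera call takes 0.05 s, during which the arm holds its last target.

## Working session

There is one attempt and no reset: what is moved stays moved. The work goes in short steps, each a Python script; the robot and the scene stay as the last script left them, time stands still between calls to the robot, and variables do not carry over. Pictures are saved under pics/ and viewed, and the job is handed in when it is done.

```bash
mkdir -p pics
python3 - <<'E'
from rig import manip
import cv2,pickle,numpy as np
print(manip.get_time(),manip.get_position(),manip.get_ee_rot(),manip.get_width())
d={}
for n in("side","top","wrist"):
    c=manip.camera(n);d[n]=c
    cv2.imwrite(f"pics/{n}0.png",c["image"][:,:,::-1])
    print(n,c["fx"],c["fy"],c["cx"],c["cy"],np.round(c.get("cam_to_world",c.get("mount")),4).tolist())
pickle.dump(d,open("cam0.pkl","wb"))
E
```

```text
0.0 [ 0.15076347 -0.60597107  0.25250306] [ 2.09239582  0.25807638 -2.09274252] 0.08500793105043147
side 368.8582033763201 368.8582033763201 316.73115067657926 200.17041315867905 [[0.9859, -0.1328, 0.1016, 0.4481], [-0.1668, -0.7367, 0.6553, -0.7129], [-0.0122, -0.663, -0.7485, 0.7865], [0.0, 0.0, 0.0, 1.0]]
top 373.90297695237837 373.90297695237837 324.98837724571524 195.00023249768913 [[0.021, -0.9673, 0.2528, 0.3705], [-0.9997, -0.0184, 0.0128, -0.0862], [-0.0078, -0.253, -0.9674, 0.8597], [0.0, 0.0, 0.0, 1.0]]
wrist 290.9724544413486 290.9724544413486 318.04403858260895 194.05482405044486 [[-0.0004, -0.3164, 0.9486, -0.1201], [1.0, 0.0004, 0.0005, -0.0017], [-0.0006, 0.9486, 0.3164, -0.0819], [0.0, 0.0, 0.0, 1.0]]
```

View pics/top0.png

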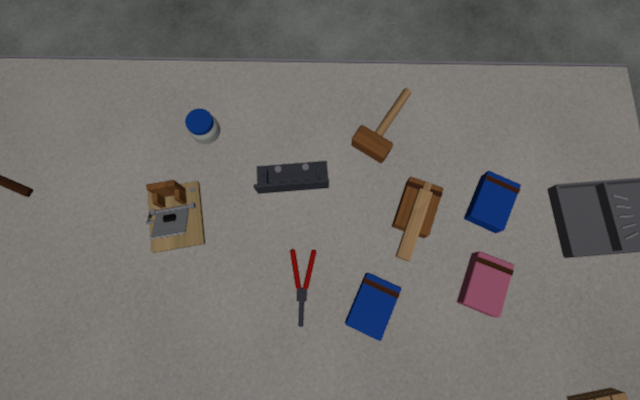

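View pics/side0.png

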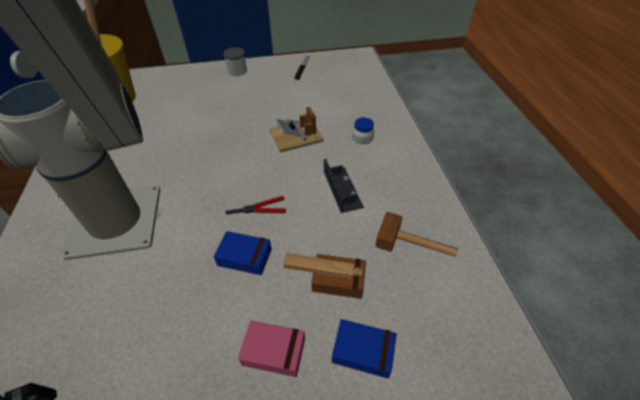

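View pics/wrist0.png

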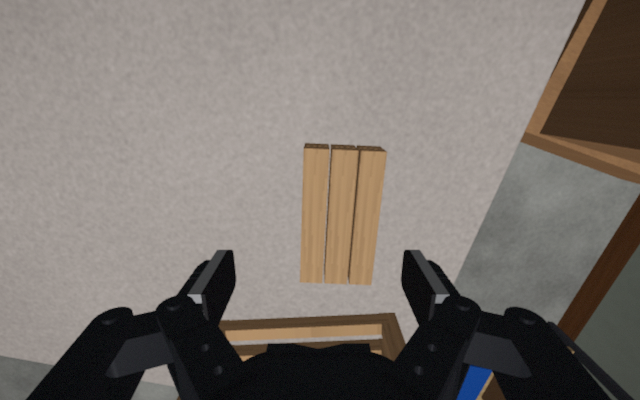

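The top view shows the fixture near (175,215), stop near (292,177), rest with post near (417,215), pliers (302,290), jar (201,125) and mallet (372,145). I'll zoom in for the measurements.

Run:
```python
import cv2,numpy as np
t=cv2.imread("pics/top0.png");s=cv2.imread("pics/side0.png")
def crop(im,x,y,w,h,k,n): cv2.imwrite(n,cv2.resize(im[y:y+h,x:x+w],None,fx=k,fy=k,interpolation=cv2.INTER_CUBIC))
crop(t,380,165,75,100,6,"pics/tpost.png")
crop(t,135,165,200,100,4,"pics/tfix.png")
crop(s,275,240,110,70,7,"pics/spost.png")
crop(s,260,95,110,125,4.8,"pics/sfix.png")
```

```text
(no output)
```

View pics/tpost.png

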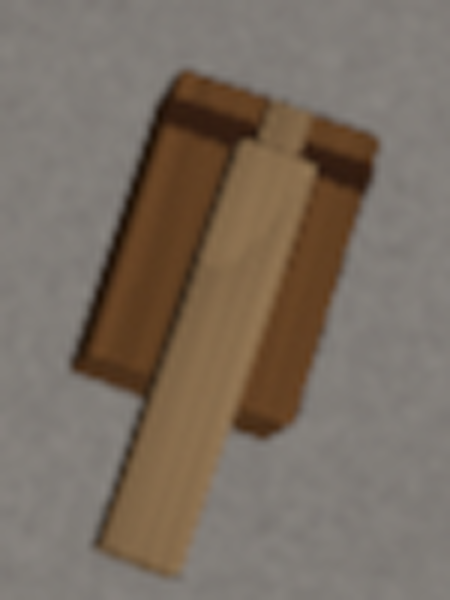

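View pics/tfix.png

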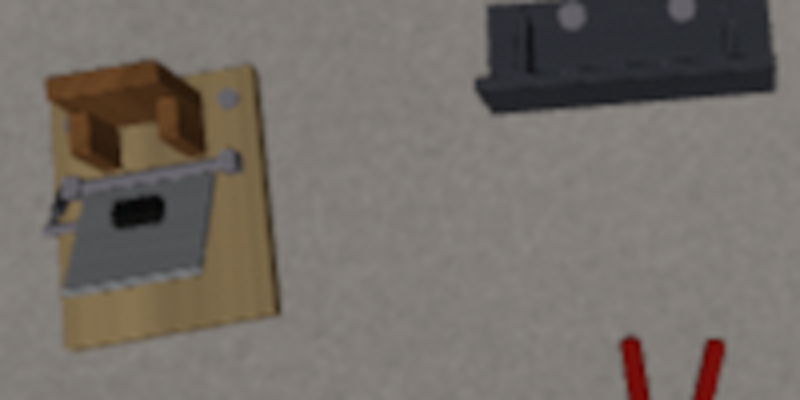

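View pics/spost.png

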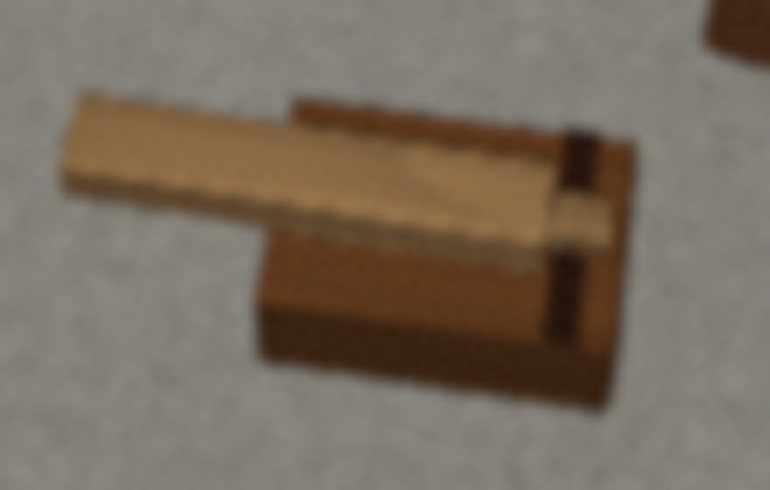

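View pics/sfix.png

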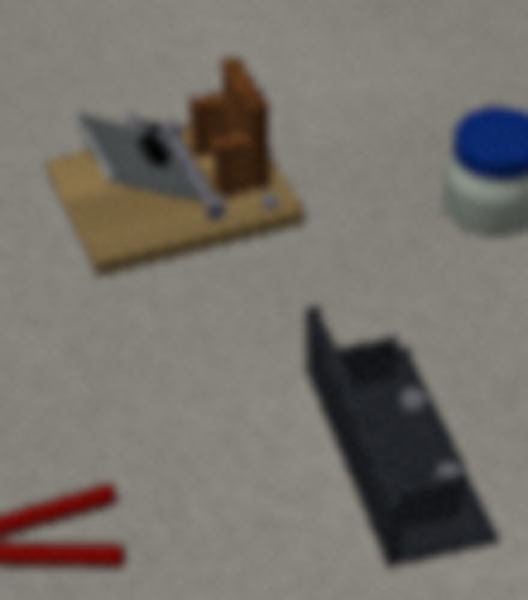

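The narrow tongue-like piece appears at the far end (about (430,187) in the top view), although the task says the tongue overhangs on the robot's side. I'll locate everything, then check with the wrist camera.

```bash
cat > h.py <<'E'
import numpy as np,cv2,pickle
from scipy.spatial.transform import Rotation as R
def ray(c,uv,T=None):
    T=c["cam_to_world"] if T is None else T
    d=np.array([(uv[0]-c["cx"])/c["fx"],(uv[1]-c["cy"])/c["fy"],1.])
    return T[:3,3],T[:3,:3]@d
def onz(c,uv,z,T=None):
    o,d=ray(c,uv,T); return o+d*(z-o[2])/d[2]
def proj(c,p,T=None):
    T=c["cam_to_world"] if T is None else T
    q=(np.asarray(p)-T[:3,3])@T[:3,:3]
    return np.array([c["cx"]+c["fx"]*q[...,0]/q[...,2],c["cy"]+c["fy"]*q[...,1]/q[...,2]]).T
E
python3 - <<'E'
from h import *
np.set_printoptions(precision=4,suppress=True)
d=pickle.load(open("cam0.pkl","rb"));t=d["top"];s=d["side"]
def T(a,x0,y0,k): return (x0+(a[0]+.5)/k-.5,y0+(a[1]+.5)/k-.5)
pp=lambda a:T(a,380,165,6); pf=lambda a:T(a,135,165,4); ps=lambda a:T(a,275,240,7); sf=lambda a:T(a,260,95,4.8)
print("post top z.065")
for n,a in dict(nearL=(97,545),nearR=(182,573),shL=(237,140),shR=(318,165),tgL=(272,102),tgR=(310,112)).items(): print(n,onz(t,pp(a),.065))
print("side: nearfar",onz(s,ps((82,95)),.065),"nearnear",onz(s,ps((62,175)),.065),"sh",onz(s,ps((556,165)),.065),onz(s,ps((545,245)),.065),"tg",onz(s,ps((610,205)),.065),onz(s,ps((608,248)),.065))
print("rest top z.045")
for a in [(185,70),(378,137),(265,432),(295,415),(78,360)]: print(onz(t,pp(a),.045))
print("rest side",[onz(s,ps(a),.045) for a in [(637,145),(615,345),(260,305),(298,103)]])
print("stop top edge z.055 front")
for a in [(478,82),(775,62),(775,90),(492,112)]: print(a,onz(t,pf(a),.055),onz(t,pf(a),0))
print("stop side",[onz(s,sf(a),z) for a,z in [((308,310),.055),((308,368),0),((390,562),0)]])
print("base corners z.015")
for a in [(70,348),(278,313),(253,66)]: print(onz(t,pf(a),.015))
print("side base",[onz(s,sf(a),.015) for a in [(48,163),(98,268),(302,215)]])
print("hinge z.022",onz(t,pf((68,187)),.022),onz(t,pf((232,160)),.022))
print("back top z.085",[onz(t,pf(a),.085) for a in[(45,80),(155,63),(52,100),(165,84)]])
print("kedge z.062",[onz(t,pf(a),.062) for a in[(62,290),(203,270)]])
E
```

```text
post top z.065
nearL [ 0.4495 -0.2273  0.065 ]
nearR [ 0.4404 -0.2567  0.065 ]
shL [ 0.5982 -0.2826  0.065 ]
shR [ 0.5892 -0.3118  0.065 ]
tgL [ 0.613  -0.2961  0.065 ]
tgR [ 0.6094 -0.3099  0.065 ]
side: nearfar [ 0.4491 -0.2306  0.065 ] nearnear [ 0.4393 -0.26    0.065 ] sh [ 0.5974 -0.2842  0.065 ] [ 0.5872 -0.3122  0.065 ] tg [ 0.6109 -0.3017  0.065 ] [ 0.6065 -0.3167  0.065 ]
rest top z.045
[ 0.6312 -0.269   0.045 ]
[ 0.6061 -0.3405  0.045 ]
[ 0.4936 -0.293   0.045 ]
[ 0.5    -0.3042  0.045 ]
[ 0.5188 -0.2257  0.045 ]
rest side [array([ 0.63  , -0.2695,  0.045 ]), array([ 0.6045, -0.3398,  0.045 ]), array([ 0.4963, -0.3065,  0.045 ]), array([ 0.5211, -0.2333,  0.045 ])]
stop top edge z.055 front
(478, 82) [0.6006 0.0839 0.055 ] [0.6163 0.0956 0.    ]
(775, 62) [ 0.6154 -0.0824  0.055 ] [ 0.6322 -0.0821  0.    ]
(775, 90) [ 0.5991 -0.0827  0.055 ] [ 0.6147 -0.0824  0.    ]
(492, 112) [0.5834 0.0749 0.055 ] [0.5979 0.0859 0.    ]
stop side [array([0.5946, 0.0825, 0.055 ]), array([ 0.5958,  0.0884, -0.    ]), array([ 0.6135, -0.0782,  0.    ])]
base corners z.015
[0.4519 0.3119 0.015 ]
[0.4739 0.1964 0.015 ]
[0.6194 0.2263 0.015 ]
side base [array([0.4499, 0.31  , 0.015 ]), array([0.4732, 0.1915, 0.015 ]), array([0.6158, 0.2211, 0.015 ])]
hinge z.022 [0.5429 0.3225 0.022 ] [0.5606 0.2298 0.022 ]
back top z.085 [array([0.5888, 0.3124, 0.085 ]), array([0.5995, 0.2539, 0.085 ]), array([0.5776, 0.307 , 0.085 ]), array([0.5877, 0.247 , 0.085 ])]
kedge z.062 [array([0.4782, 0.2983, 0.062 ]), array([0.4905, 0.2236, 0.062 ])]
```

```bash
cat >> h.py <<'E'
def toolrot(yaw,tilt=0.,flip=False):
    """post tongue direction heading = foot dir d=(cos yaw,sin yaw); tool x down; jaw y = horizontal perp to d.
    tilt: rotates so that d dips down by tilt."""
    d=np.array([np.cos(yaw),np.sin(yaw),0]);l=np.array([-d[1],d[0],0])
    x=np.array([0,0,-1.]); y=l if not flip else -l
    M=np.column_stack([x,y,np.cross(x,y)])
    return R.from_rotvec(l*tilt)*R.from_matrix(M)
E
python3 - <<'E'
from h import *
from rig import manip
np.set_printoptions(precision=3,suppress=True)
print("start",R.from_rotvec(manip.get_ee_rot()).as_matrix().tolist())
ug=np.array([.939,-.345]);end=np.array([.445,-.243])
g=end+ug*.140
print(g)
yf=np.arctan2(.345,-.939) # foot heading
for fl in(0,1):
    q=manip.solve_ik([g[0],g[1],.2],toolrot(yf,0,fl).as_rotvec()); print("grasp",fl,q)
    for tl in (0,.5,.7):
        q=manip.solve_ik([.48,-.01,.12],toolrot(.1,tl,fl).as_rotvec()); print(" push",fl,tl,q)
    q=manip.solve_ik([.59,0,.16],toolrot(.1,.5,fl).as_rotvec()); print(" pushend",fl,q)
    q=manip.solve_ik([.57,.274,.16],toolrot(.197,.5,fl).as_rotvec()); print(" place",fl,q)
    q=manip.solve_ik([.57,.274,.25],toolrot(.197,.5,fl).as_rotvec()); print(" place hi",fl,q)
E
```

```text
start [[-0.0003193977122194604, 0.24142888707285914, -0.9704184615267076], [0.00113602521649743, -0.9704177972356167, -0.24142909570944676], [-0.9999993037156621, -0.0011795317436817804, 3.567992062846175e-05]]
[ 0.576 -0.291]
grasp 0 [-0.486  0.514  1.619 -0.     1.009  1.437]
 push 0 0 [-0.046  0.43   2.03  -0.     0.682 -1.716]
 push 0 0.5 [-0.014  0.63   1.743 -0.057  1.266 -1.654]
 push 0 0.7 [-0.006  0.726  1.638 -0.069  1.475 -1.645]
 pushend 0 [ 0.002  0.706  1.461 -0.047  1.473 -1.652]
 place 0 [ 0.389  0.758  1.355  0.092  1.521 -1.406]
 place hi 0 [ 0.389  0.664  1.31   0.092  1.66  -1.394]
grasp 1 [-0.486  0.514  1.619 -0.     1.009 -1.705]
 push 1 0 [-0.046  0.43   2.03   0.     0.682  1.425]
 push 1 0.5 [-0.014  0.63   1.743 -0.057  1.266  1.488]
 push 1 0.7 [-0.006  0.726  1.638 -0.069  1.475  1.496]
 pushend 1 [ 0.002  0.706  1.461 -0.047  1.473  1.489]
 place 1 [0.389 0.758 1.355 0.092 1.521 1.735]
 place hi 1 [0.389 0.664 1.31  0.092 1.66  1.748]
```

```bash
cat >> h.py <<'E'
def snap(m,name,fn):
    p=np.array(m.get_position());r=R.from_rotvec(m.get_ee_rot()); c=m.camera(name)
    if name=="wrist":
        T=np.eye(4);T[:3,:3]=r.as_matrix();T[:3,3]=p; c["cam_to_world"]=T@c["mount"]
    cv2.imwrite("pics/"+fn+".png",c["image"][:,:,::-1]); pickle.dump(c,open("pics/"+fn+".pkl","wb")); return c
E
python3 - <<'E'
from h import *
from rig import manip
yf=np.arctan2(.345,-.939)
manip.move_to([.555,-.283,.24],toolrot(yf).as_rotvec())
snap(manip,"wrist","w1"); print(manip.get_time(),manip.get_position())
E
```

```text
2.075 [ 0.55459717 -0.28379694  0.24001434]
```

View pics/w1.png

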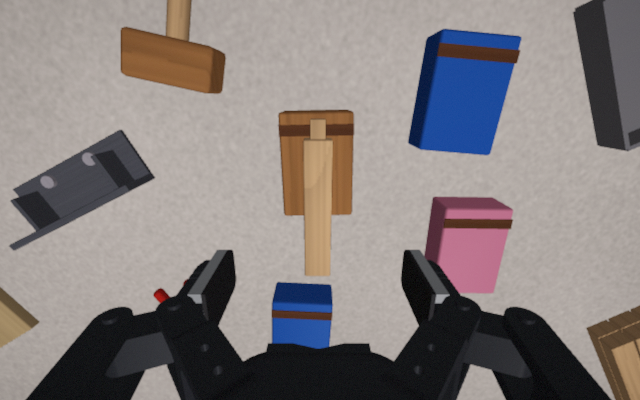

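The wrist view confirms it. The post runs from a plain end at (317,275), on the robot's side, to a shoulder at (318,140) and a narrow tongue at (318,120) over the rest. So the foot overhangs, not the tongue as the text says. I'll trust the picture: grip near the tongue just above the rest, then turn half round so that the foot faces the stop.

Run:
```python
from h import *
np.set_printoptions(precision=4,suppress=True)
im=cv2.imread("pics/w1.png")
cv2.imwrite("pics/w1z.png",cv2.resize(im[95:295,260:380],None,fx=3,fy=3,interpolation=cv2.INTER_CUBIC))
c=pickle.load(open("pics/w1.pkl","rb"))
for a in [(305,275),(330,275),(304,140),(332,140),(311,119.5),(325,119.5)]: print(onz(c,a,.065))
for a in [(279,113),(353,111),(352,214),(285,214)]: print("rest",onz(c,a,.045))
print(onz(c,(10,247),.055),onz(c,(127,188),.055))
```

```text
[ 0.4497 -0.2271  0.065 ]
[ 0.4395 -0.2548  0.065 ]
[ 0.5975 -0.2827  0.065 ]
[ 0.5877 -0.3092  0.065 ]
[ 0.6138 -0.2964  0.065 ]
[ 0.609  -0.3093  0.065 ]
rest [ 0.6303 -0.2664  0.045 ]
rest [ 0.6056 -0.3396  0.045 ]
rest [ 0.4957 -0.3027  0.045 ]
rest [ 0.5228 -0.2292  0.045 ]
[0.599  0.0874 0.055 ] [ 0.6145 -0.0808  0.055 ]
```

View pics/w1z.png

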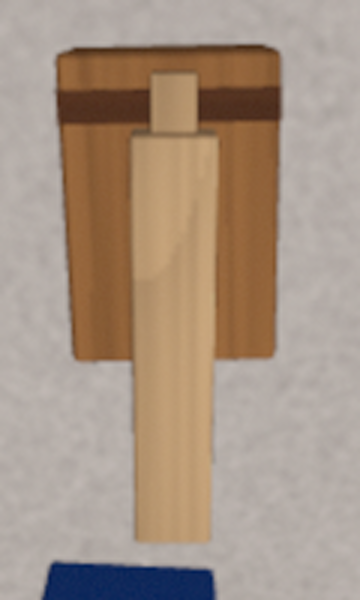

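```bash
python3 - <<'E'
from h import *
from rig import manip
np.set_printoptions(precision=3,suppress=True)
u=np.array([.148,-.055]);u/=np.linalg.norm(u);g=np.array([.445,-.2415])+u*.138
yf=np.arctan2(-u[1],-u[0]);r=toolrot(yf).as_rotvec()
manip.command_gripper(.044,25)
manip.servo_line([*g,.12],r,.2)
print(np.array(manip.get_contact_force()))
manip.servo_line([*g,.078],r,.12);print(np.array(manip.get_contact_force()))
manip.servo_line([*g,.070],r,.05);print(np.array(manip.get_contact_force()))
snap(manip,"side","s2");snap(manip,"wrist","w2")
print(manip.get_time(),manip.get_position(),manip.get_width())
E
python3 -c "
import cv2
im=cv2.imread('pics/s2.png');cv2.imwrite('pics/s2z.png',cv2.resize(im[200:310,260:400],None,fx=5,fy=5,interpolation=2))"
```

```text
[0.44  0.841 0.652]
[-0.452  1.258  0.067]
[ 0.521 -0.137 -0.423]
4.225 [ 0.574 -0.29   0.07 ] 0.044149399790356675
```

View pics/s2z.png

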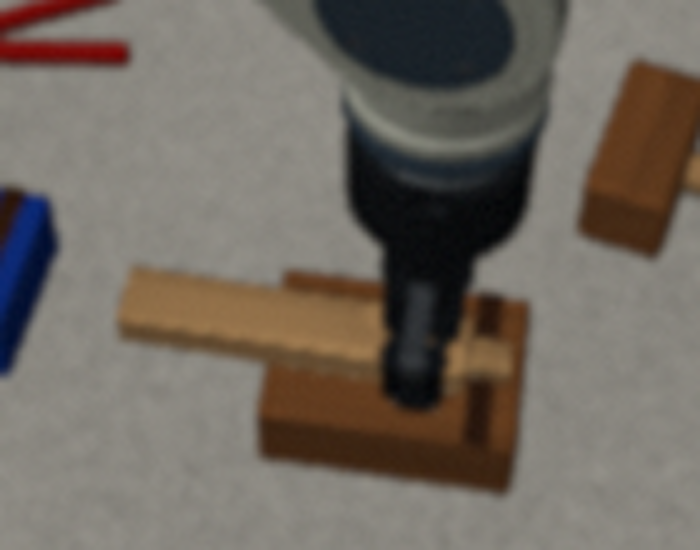

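View pics/w2.png

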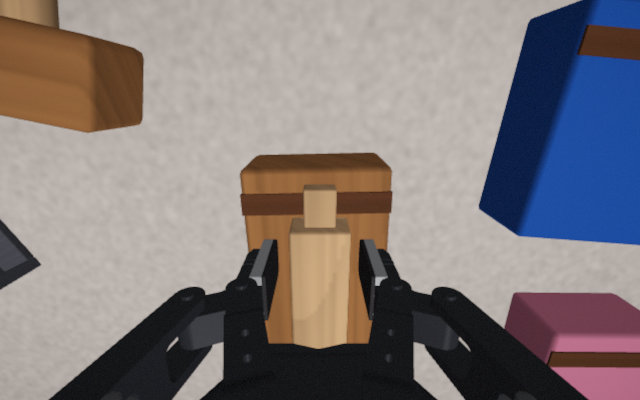

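The pads straddle the post evenly between its shoulder and the palm, and no force shows on the rest. Next: close, lift, look.

Run:
```python
from h import *
from rig import manip
np.set_printoptions(precision=3,suppress=True)
manip.command_gripper(.0,26); print(manip.get_width(),np.array(manip.get_contact_force()))
p=np.array(manip.get_position())
manip.servo_line(p+[0,0,.13],None,.12)
print(manip.get_width(),np.array(manip.get_contact_force()))
# turn: foot toward the stop
manip.move_to([.46,-.01,.22],toolrot(.1,.5).as_rotvec())
print(manip.get_time(),manip.get_position(),manip.get_width(),np.array(manip.get_contact_force()))
snap(manip,"side","s3");snap(manip,"wrist","w3");snap(manip,"top","t3")
```

```text
0.029524007525341612 [ 0.097 -1.071  1.608]
0.02962047084653778 [-0.307  0.113 -0.86 ]
8.35 [ 0.46 -0.01  0.22] 0.02945682712348698 [-0.129  0.118  0.077]
```

View pics/s3.png

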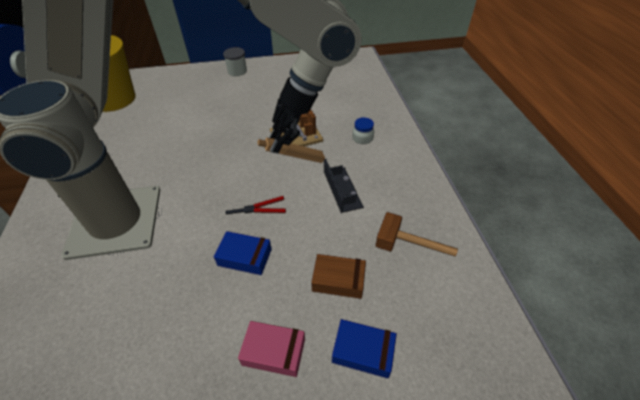

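View pics/w3.png

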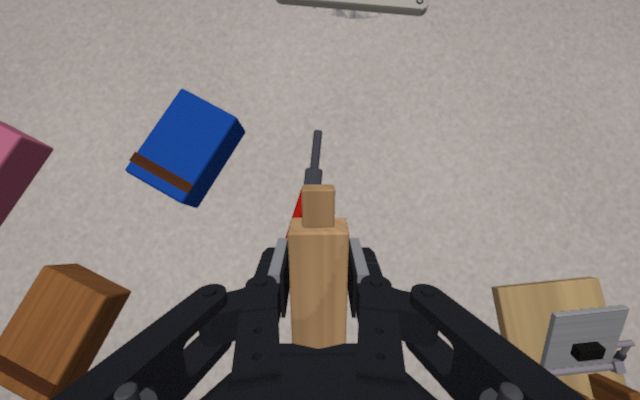

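View pics/t3.png

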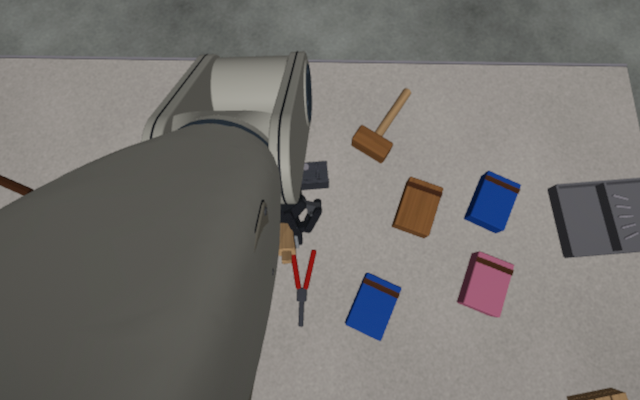

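The post sits unmoved in the grip, sloping about 29° foot-down toward the stop. Next I push it round an arc about the foot's contact corner.

```bash
cat >> h.py <<'E'
F=np.array([.606,.003,0]);PSI=.097
D=np.array([np.cos(PSI),np.sin(PSI),0]);Z=np.array([0,0,1.])
def piv(phi,cz=.030,over=0.):
    C=F+Z*cz+D*over
    return C-.138*(D*np.cos(phi)-Z*np.sin(phi))-.010*(Z*np.cos(phi)+D*np.sin(phi))
def tcp_for(P,rot): return P-.014*rot.as_matrix()[:,0]
E
python3 - <<'E'
from h import *
from rig import manip
np.set_printoptions(precision=3,suppress=True)
rt=toolrot(PSI,.5);rv=rt.as_rotvec()
f=lambda:np.array(manip.get_contact_force())
manip.servo_line(tcp_for(piv(.5,over=-.06)+Z*.03,rt),rv,.2)
manip.servo_line(tcp_for(piv(.5,over=-.015),rt),rv,.12); print(f())
for o in(-.006,-.003,0,.003):
    manip.servo_line(tcp_for(piv(.5,over=o),rt),rv,.04); F0=f();print(o,F0)
for ph in np.radians([33,38,43,48,54,60,66,72,78,83]):
    manip.servo_line(tcp_for(piv(ph,over=.002),rt),rv,.06); F0=f();print(round(np.degrees(ph)),F0,manip.get_width())
    if np.linalg.norm(F0)>25: print("STOP");break
print(manip.get_time())
snap(manip,"side","s4");snap(manip,"wrist","w4")
E
python3 -c "
import cv2
im=cv2.imread('pics/s4.png');cv2.imwrite('pics/s4z.png',cv2.resize(im[60:230,230:410],None,fx=3.5,fy=3.5,interpolation=2))"
```

```text
[-0.439 -0.278 -0.456]
-0.006 [-0.319  0.278 -0.2  ]
-0.003 [-4.213 -0.452  1.34 ]
0 [-11.295  -1.207   5.8  ]
0.003 [-18.54   -2.865  10.084]
33 [-11.358  -1.235   5.372] 0.029676678556045027
38 [-6.582  1.024  3.058] 0.029544341632542305
43 [-3.093 -0.43   0.623] 0.029444458511748844
48 [-0.839 -0.686 -0.979] 0.029333888350015897
54 [-0.574 -0.214 -1.07 ] 0.029214061304579465
60 [-0.631  0.331 -0.756] 0.029418466972733145
66 [ 0.471 -0.267 -0.834] 0.029603124137793934
72 [ 0.386 -0.349 -1.008] 0.029577716135765156
78 [-1.001 -0.669 -0.977] 0.029261517993629936
83 [-0.851 -0.19  -0.923] 0.029442949568544225
14.5333
```

View pics/s4z.png

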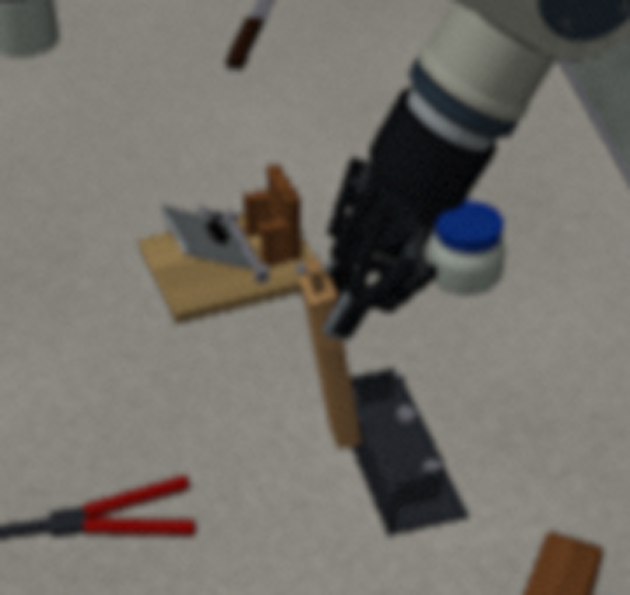

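View pics/w4.png

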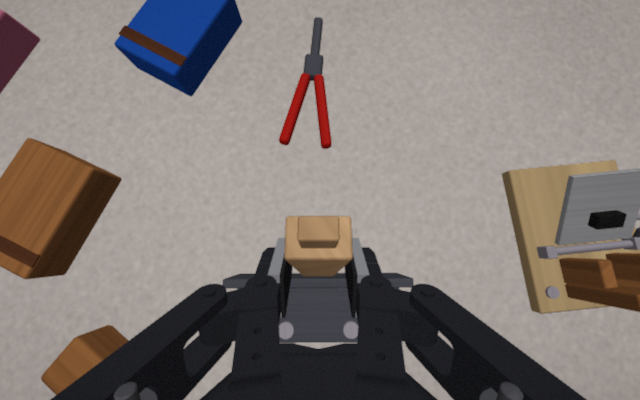

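The post has swung near to upright, tongue on top, with the foot at the stop. I'll fit its angle from the wrist and side views.

Run:
```python
from h import *
im=cv2.imread("pics/w4.png");cv2.imwrite("pics/w4z.png",cv2.resize(im[190:300,250:390],None,fx=5,fy=5,interpolation=2))
c=pickle.load(open("pics/w4.pkl","rb"));s=pickle.load(open("pics/s4.pkl","rb"))
rt=toolrot(PSI,.5); P=piv(np.radians(83),over=.002)
L=np.array([-D[1],D[0],0])
np.set_printoptions(precision=1,suppress=True)
for deg in(70,75,80,85,90):
    ph=np.radians(deg); f=D*np.cos(ph)-Z*np.sin(ph); n=Z*np.cos(ph)+D*np.sin(ph) # f foot dir, n toward stop
    pts=[P-.042*f+a*L*.008+b*n*.005 for a in(-1,1) for b in(-1,1)]+[P-.022*f+a*L*.015+b*n*.01 for a in(-1,1) for b in(-1,1)]+[P+.138*f+b*n*.01+a*L*.015 for b in (-1,1) for a in(-1,1)]
    print(deg,"wrist",proj(c,pts[:8]).tolist()); print("   side",((proj(s,pts)-[230,60])*3.5).tolist())
```

```text
70 wrist [[294.3723319529308, 214.16055848644936], [293.310735118687, 237.06070111854908], [333.41348345059873, 214.18214357816487], [334.0720224017931, 237.08508104213544], [283.11358798898715, 223.30863643869273], [280.3550526871346, 264.57799620464374], [345.8923051895264, 223.34448074486707], [348.0324250893967, 264.62215462631235]]
   side [[308.07653343590016, 281.652899965189], [320.9146255153228, 275.47758771741945], [302.1520971826502, 267.8043687143427], [314.83999036537847, 261.6828805267785], [313.8382541815855, 309.72624015032966], [339.2422573668273, 297.5746097213814], [302.8505268202989, 283.74260177397997], [327.70866221123197, 271.7845541686185], [380.3445195245059, 440.5365785885367], [369.4075600025725, 415.15354275158506], [402.90890722775725, 430.06017879773646], [391.5404817369757, 404.81918135297474]]
75 wrist [[293.9431749102214, 222.07125937608262], [293.01552959616845, 246.44525655348073], [333.68083374767554, 222.09385048917758], [334.25261129207627, 246.47068546816007], [282.68687356509776, 226.40231766515487], [280.31729030757214, 269.3961689539402], [34
[... 2385 characters left out ...]
[334.54096668740306, 275.9317951275146], [281.5519969780646, 237.65023731784225], [280.5262327460857, 283.0316712210001], [347.1120940484584, 237.6895270283724], [347.88032018291347, 283.0780738219761]]
   side [[327.29850152227857, 273.3884361908964], [340.9480293524976, 270.89385587868185], [321.1534469924772, 259.6193886587416], [334.6615216611409, 257.1772958179618], [323.17851107964805, 302.84339118860595], [350.157549963236, 297.81015924217536], [311.9704389539296, 276.9343498896102], [338.43592965874154, 272.0949251884972], [323.33527270581357, 456.4806720790757], [313.39423256522275, 430.7061284928419], [347.2101349082973, 451.54064574287105], [336.86603594263386, 425.9359073812615]]
```

View pics/w4z.png

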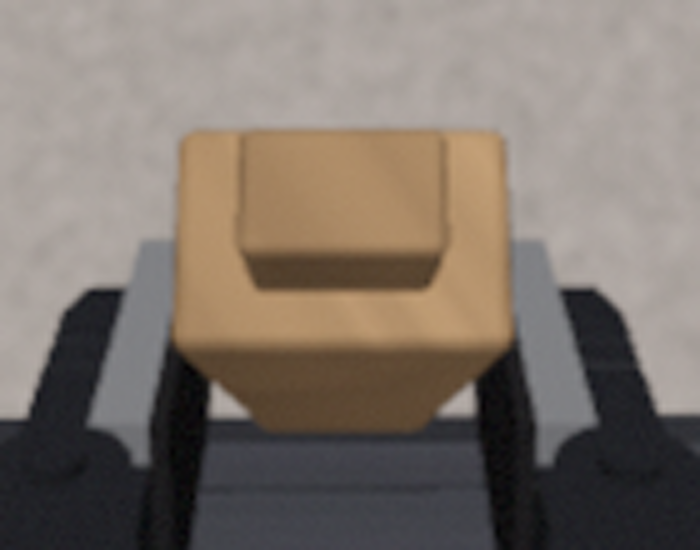

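```bash
cat >> h.py <<'E'
def post_pnp(c,img):
    # obj frame: x foot->tongue, y width, z thickness, origin = foot centre; order: tongue(-z side y-,y+),(+z ..), shoulder same
    ob=[]
    for X,hy,hz in((.18,.008,.005),(.16,.015,.010)):
        ob+=[(X,-hy,-hz),(X,hy,-hz),(X,-hy,hz),(X,hy,hz)]
    K=np.array([[c["fx"],0,c["cx"]],[0,c["fy"],c["cy"]],[0,0,1]])
    ob=np.array(ob);img=np.array(img,float)
    ok,rv,tv=cv2.solvePnP(ob,img,K,None,flags=cv2.SOLVEPNP_SQPNP)
    rv,tv=cv2.solvePnPRefineLM(ob,img,K,None,rv,tv)
    pr=cv2.projectPoints(ob,rv,tv,K,None)[0][:,0]
    T=np.eye(4);T[:3,:3]=cv2.Rodrigues(rv)[0];T[:3,3]=tv[:,0]
    return c["cam_to_world"]@T, pr-img
E
python3 - <<'E'
from h import *
np.set_printoptions(precision=4,suppress=True)
c=pickle.load(open("pics/w4.pkl","rb"))
# left in image first
T,e=post_pnp(c,[(298,216.5),(339,216.5),(297.8,240.5),(339.2,240.5),(286,216.2),(351.3,216.2),(284.8,259.3),(352.3,259.3)])
print(T,"\n",e.round(1).tolist()); x=T[:3,0]
print("tilt deg along D:",np.degrees(np.arcsin(x@D)),"lateral",np.degrees(np.arcsin(x@[-D[1],D[0],0])))
P=piv(np.radians(83),over=.002);print("P",P,"foot",T[:3,3],"foot dist to face",(F-T[:3,3])@D)
s=pickle.load(open("pics/s4.pkl","rb"));im=cv2.imread("pics/s4.png")
k=6;z=cv2.resize(im[120:195,300:345],None,fx=k,fy=k,interpolation=2)
def draw(T,col):
    ob=[(X,sy*hy,sz*hz) for X,hy,hz in((.18,.008,.005),(.16,.015,.01),(0,.015,.01)) for sy in(-1,1) for sz in(-1,1)]
    for q in proj(s,np.array(ob)@T[:3,:3].T+T[:3,3]):
        cv2.circle(z,tuple(int(v) for v in ((q-[300,120]+.5)*k-.5)),3,col,-1)
draw(T,(0,0,255))
cv2.imwrite("pics/s4f.png",z)
E
```

```text
[[-0.26   -0.097   0.9607  0.6132]
 [-0.0267  0.9953  0.0933  0.0059]
 [-0.9652 -0.0014 -0.2613  0.3497]
 [ 0.      0.      0.      1.    ]] 
 [[4.5, 2.1], [-4.5, 2.1], [4.7, -2.2], [-4.8, -2.2], [-2.4, -1.2], [2.3, -1.2], [-0.7, 1.2], [0.8, 1.3]]
tilt deg along D: -15.150102283620052 lateral -0.08206568432198344
P [0.5814 0.0006 0.1658] foot [0.6132 0.0059 0.3497] foot dist to face -0.007409331984817088
```

View pics/s4f.png

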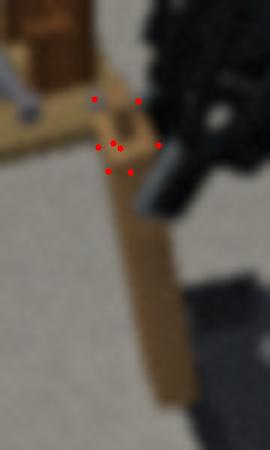

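Run:
```python
from h import *
np.set_printoptions(precision=4,suppress=True)
c=pickle.load(open("pics/w4.pkl","rb"))
I=[(298,216.5),(339,216.5),(297.8,240.5),(339.2,240.5),(286,216.2),(351.3,216.2),(284.8,259.3),(352.3,259.3)]
I=[I[i] for i in(1,0,3,2,5,4,7,6)]
T,e=post_pnp(c,I)
print(T,"\n",e.round(1).tolist()); x=T[:3,0]
print("tilt deg along D:",np.degrees(np.arcsin(x@D)),"lateral",np.degrees(np.arcsin(x@[-D[1],D[0],0])))
P=piv(np.radians(83),over=.002);print("P",P,"foot",T[:3,3],"foot dist to face",(F-T[:3,3])@D)
s=pickle.load(open("pics/s4.pkl","rb"));im=cv2.imread("pics/s4.png")
k=6;z=cv2.resize(im[120:195,300:345],None,fx=k,fy=k,interpolation=2)
def draw(T,col):
    ob=[(X,sy*hy,sz*hz) for X,hy,hz in((.18,.008,.005),(.16,.015,.01),(0,.015,.01)) for sy in(-1,1) for sz in(-1,1)]
    for q in proj(s,np.array(ob)@T[:3,:3].T+T[:3,3]):
        cv2.circle(z,tuple(int(v) for v in ((q-[300,120]+.5)*k-.5)),3,col,-1)
draw(T,(0,0,255))
cv2.imwrite("pics/s4f.png",z)
```

```text
[[-0.1428  0.0968  0.985   0.5939]
 [-0.0171 -0.9953  0.0954  0.0043]
 [ 0.9896 -0.0033  0.1438  0.0297]
 [ 0.      0.      0.      1.    ]] 
 [[-0.3, -0.6], [0.4, -0.6], [0.0, 0.6], [-0.0, 0.5], [-0.6, -0.2], [0.5, -0.2], [-0.1, 0.3], [0.1, 0.3]]
tilt deg along D: -8.266090745494571 lateral -0.18470274317858734
P [0.5814 0.0006 0.1658] foot [0.5939 0.0043 0.0297] foot dist to face 0.011913482948311852
```

View pics/s4f.png

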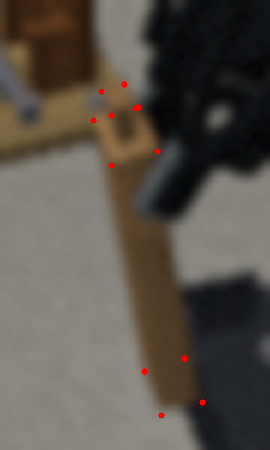

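The fit is good (errors under 1 px). The post leans 8.3° back with the foot corner about 2 mm from the face, so contact now is uncertain. I'll press on in small steps, averaging the force.

Run:
```python
from h import *
from rig import manip
np.set_printoptions(precision=2,suppress=True)
def f():
    a=[]
    for _ in range(8): a.append(manip.get_contact_force()); manip.hold(.01)
    return np.mean(a,0)
p=np.array(manip.get_position());print(f())
for i in range(1,9):
    manip.servo_line(p+D*.002*i,None,.03); g=f();print(i,g,g@D)
    if g@D<-7: break
    if i>=6 and g@D<-2:break
print(manip.get_time(),manip.get_width())
snap(manip,"wrist","w5")
im=cv2.imread("pics/w5.png");cv2.imwrite("pics/w5z.png",cv2.resize(im[170:300,250:390],None,fx=5,fy=5,interpolation=2))
```

```text
[-0.19 -0.31 -0.9 ]
1 [-1.78  0.01  0.22] -1.7733517826811127
2 [-2.09 -0.06  0.42] -2.088026905200126
3 [-2.08  0.32  0.57] -2.041353370112927
4 [-1.62 -0.24  0.36] -1.6320022268368346
5 [-2.08 -0.38  0.43] -2.110575530317512
6 [-2.24 -0.01  0.37] -2.230243387953455
16.6 0.0295499582711947
```

View pics/w5z.png

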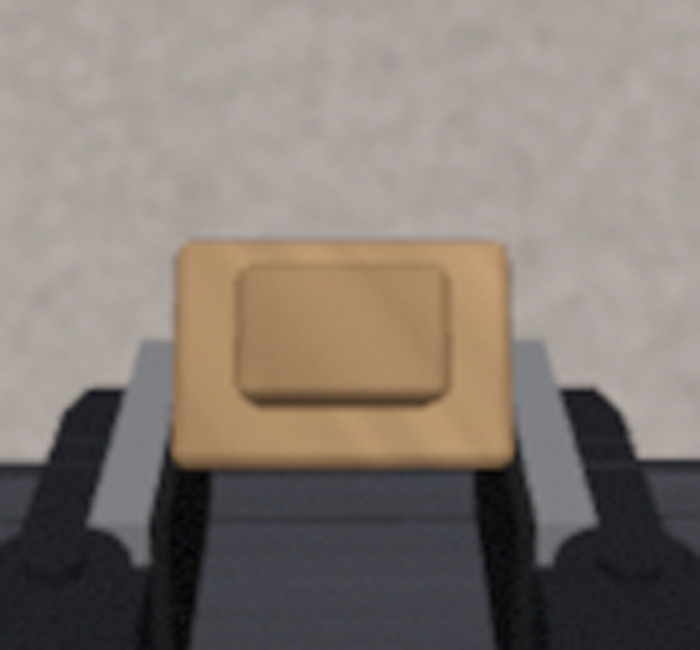

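Run:
```python
from h import *
np.set_printoptions(precision=4,suppress=True)
c=pickle.load(open("pics/w5.pkl","rb"))
I=np.array([(449,264),(237,264),(451,393),(236,393),(508,241),(176,241),(515,468),(171,468)])/5.+[250,170]
T,e=post_pnp(c,I)
print(T,"\n",e.round(1).tolist()); x=T[:3,0]
print("tilt deg along D:",np.degrees(np.arcsin(x@D)),"lateral",np.degrees(np.arcsin(x@[-D[1],D[0],0])))
Tt=c["cam_to_world"]@np.linalg.inv(c["mount"]); A=np.linalg.inv(Tt)@T; print("post(foot) in tool\n",A)
pickle.dump(A,open("A.pkl","wb"))
```

```text
[[-0.0712  0.0986  0.9926  0.5959]
 [-0.0052 -0.9951  0.0984  0.0037]
 [ 0.9974  0.0018  0.0714  0.0317]
 [ 0.      0.      0.      1.    ]] 
 [[-0.2, -0.4], [0.3, -0.4], [-0.1, 0.3], [0.1, 0.4], [-0.0, -0.0], [0.2, 0.1], [-0.1, -0.0], [-0.1, 0.0]]
tilt deg along D: -4.094273117354916 lateral 0.09654981703550924
post(foot) in tool
 [[-0.8411 -0.0024 -0.5408  0.1304]
 [ 0.0017 -1.      0.0018  0.0016]
 [-0.5408  0.0006  0.8411  0.0663]
 [ 0.      0.      0.      1.    ]]
```

The post is now 4° from upright, after holding about 2 N on the stop throughout. I'll refine the fixture pose from several views before carrying it over.

Run:
```python
from h import *
from rig import manip
# raise and go to a viewing pose short of the fixture, post clear
rt=toolrot(PSI,.5)
p=np.array(manip.get_position())
manip.servo_line(p-D*.03+Z*.02,None,.15)
manip.servo_line(p-D*.06+Z*.14,None,.25)
A=pickle.load(open("A.pkl","rb"))
O=np.array([.5702,.2741,0]);y=.197
X=np.array([np.cos(y),np.sin(y),0]);Yf=np.array([-X[1],X[0],0])
T=np.eye(4);T[:3,0]=Z;T[:3,1]=-Yf;T[:3,2]=X;T[:3,3]=O-X*.09+Z*.17
W=T@np.linalg.inv(A)
manip.move_to(W[:3,3],R.from_matrix(W[:3,:3]).as_rotvec())
print(manip.get_time(),manip.get_position(),manip.get_width())
snap(manip,"wrist","w6");snap(manip,"side","s6");snap(manip,"top","t6")
```

```text
18.7167 [0.49709924 0.25646971 0.31499564] 0.02929293757516054
```

View pics/w6.png

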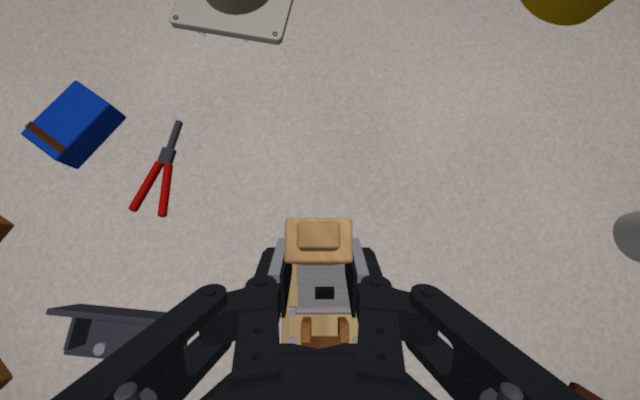

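View pics/s6.png

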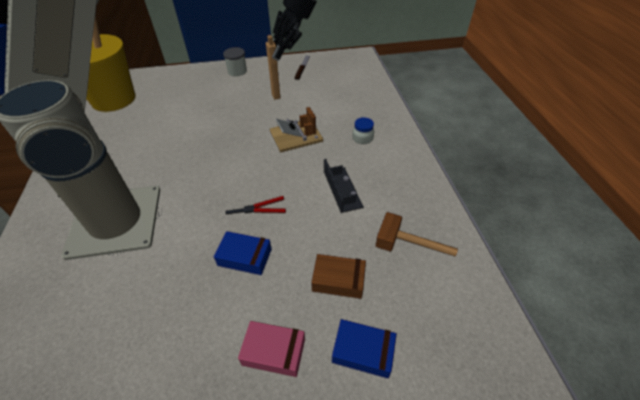

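Run:
```python
import cv2
im=cv2.imread("pics/w6.png");cv2.imwrite("pics/w6z.png",cv2.resize(im[210:355,265:375],None,fx=5,fy=4.1 if 0 else 5,interpolation=2)[:600*5//4][:725])
im=cv2.imread("pics/w4.png");cv2.imwrite("pics/w4f.png",cv2.resize(im[150:330,490:640],None,fx=3.3,fy=3.3,interpolation=2))
im=cv2.imread("pics/w6z.png");cv2.imwrite("pics/w6z.png",cv2.resize(im[200:],None,fx=1,fy=1));print(im.shape)
```

```text
(725, 550, 3)
```

View pics/w6z.png

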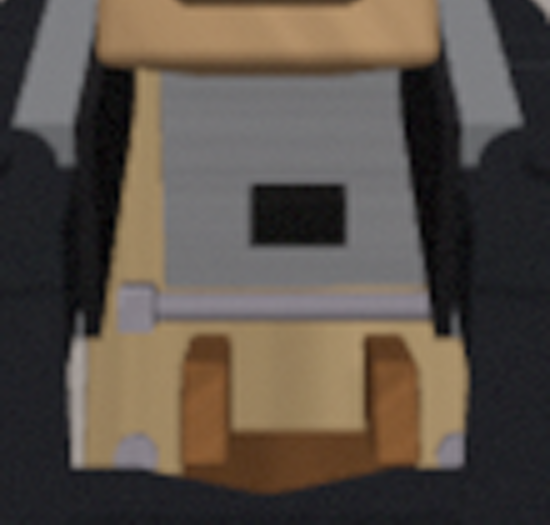

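View pics/w4f.png

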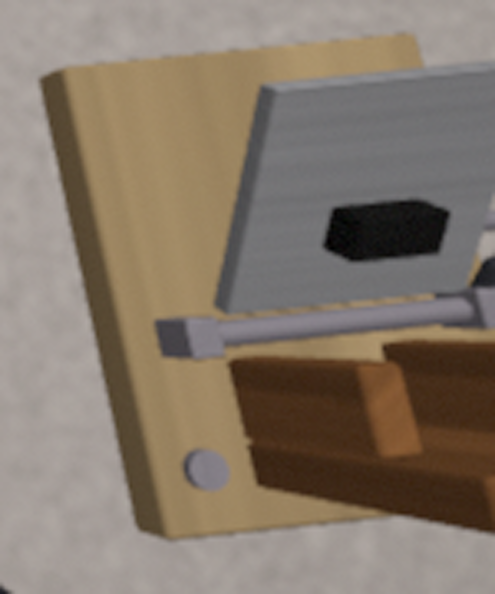

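Run:
```python
from h import *
from scipy.optimize import least_squares
np.set_printoptions(precision=4,suppress=True)
d=pickle.load(open("cam0.pkl","rb"));w4=pickle.load(open("pics/w4.pkl","rb"));w6=pickle.load(open("pics/w6.pkl","rb"))
def T(a,x0,y0,k): return ((a[0]+.5)/k-.5+x0,(a[1]+.5)/k-.5+y0)
fl,fr,br=(-.11,.06,.015),(-.11,-.06,.015),(.04,-.06,.015)
obs=[]
for q,a in((fl,(70,348)),(fr,(278,313)),(br,(253,66))): obs.append((d["top"],q,T(a,135,165,4),1))
for q,a in((fl,(48,163)),(fr,(98,268)),(br,(302,215))): obs.append((d["side"],q,T(a,260,95,4.8),1))
for q,a in((fl,(415,37)),(fr,(65,70)),(br,(170,540))): obs.append((w4,q,T(a,490,150,3.3),1))
w=lambda a:T((a[0],a[1]+200),265,210,5)
# w6 mid of cheek tops lateral and wall foot row
def res(v,full=False):
    x,y,t=v;M=lambda q:np.array([x+q[0]*np.cos(t)-q[1]*np.sin(t),y+q[0]*np.sin(t)+q[1]*np.cos(t),q[2]])
    r=[]
    for c,q,o,k in obs: r+=list((proj(c,M(q))-o)*k*(c["cam_to_world"][2,3]))
    if full:
        for q,a in(((.013,-.0185,.015),(232,432)),((.013,.0185,.015),(368,432)),((.013,-.0185,.06),(229,465)),((.013,.0185,.06),(372,465))): print("w6",q,proj(w6,M(q)),w(a))
    r+= [1.*(proj(w6,M((.013,0,.015)))[1]-w((300,432))[1])]
    r+= [1.*(proj(w6,M((.005,0,.06)))[0]-w((300.5,432))[0])]
    return r
s=least_squares(res,[.5702,.2741,.197],loss="soft_l1");print(s.x,np.array(s.fun).round(1));res(s.x,True)
for sub in (slice(0,3),slice(3,6),slice(6,9)):
    pass
```

```text
[0.5697 0.2793 0.2037] [-1.6  0.8 -0.7 -0.1 -0.8 -0.6 -0.1 -0.8  0.1 -1.1  0.9 -1.3 -0.3 -0.5
 -0.8 -0.1 -0.4  0.7 -0.3 -1.4]
w6 (0.013, -0.0185, 0.015) [309.6103 335.8278] (311.0, 336.0)
w6 (0.013, 0.0185, 0.015) [335.978  335.5744] (338.2, 336.0)
w6 (0.013, -0.0185, 0.06) [308.6187 343.8484] (310.4, 342.6)
w6 (0.013, 0.0185, 0.06) [338.1377 343.5627] (339.0, 342.6)
```

```bash
cat >> h.py <<'E'
O=np.array([.5697,.2805,0]);FY=.2037
def fixT(dx,dy,z):
    X=np.array([np.cos(FY),np.sin(FY),0]);Yf=np.array([-X[1],X[0],0])
    T=np.eye(4);T[:3,0]=Z;T[:3,1]=-Yf;T[:3,2]=X;T[:3,3]=O+X*dx+Yf*dy+Z*z
    return T
def tool_at(dx,dy,z):
    A=pickle.load(open("A.pkl","rb")); W=fixT(dx,dy,z)@np.linalg.inv(A); return W[:3,3],R.from_matrix(W[:3,:3]).as_rotvec()
E
python3 - <<'E'
from h import *
from rig import manip
manip.servo_line(*tool_at(-.06,0,.125),.15)
print(manip.get_time(),manip.get_position(),manip.get_width())
snap(manip,"wrist","w7");snap(manip,"side","s7")
im=cv2.imread("pics/w7.png");cv2.imwrite("pics/w7z.png",cv2.resize(im[205:355,255:385],None,fx=4,fy=4,interpolation=2))
im=cv2.imread("pics/s7.png");cv2.imwrite("pics/s7z.png",cv2.resize(im[30:160,230:360],None,fx=4.5,fy=4.5,interpolation=2))
E
```

```text
19.3833 [0.52572963 0.26902921 0.27052903] 0.0294126408354676
```

View pics/w7z.png

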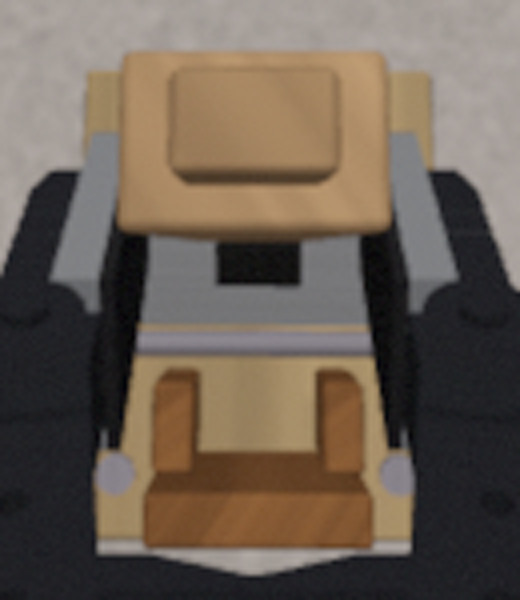

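View pics/s7z.png

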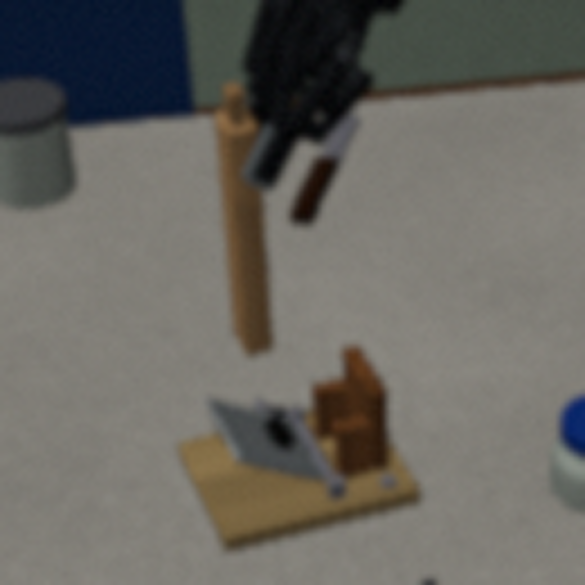

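Run:
```python
from h import *
from scipy.optimize import least_squares
np.set_printoptions(precision=4,suppress=True)
w7=pickle.load(open("pics/w7.pkl","rb"))
t=lambda a:np.array([(a[0]+.5)/4-.5+255,(a[1]+.5)/4-.5+205])
I=[t(a) for a in[(338,69),(170,69),(341,172),(168,172),(387,53),(121,53),(391,229),(117,229)]]
T,e=post_pnp(w7,I);print(T,e.round(1).tolist())
ob=[((-.11,-.06,.015),(86,72)),((-.11,.06,.015),(431,72)),((.013,-.0305,.085),(146,491)),((.013,.0305,.085),(371,491)),((.013,-.0185,.015),(201,452)),((.013,.0185,.015),(317,452)),((-.013,-.0185,.06),(193,384)),((-.013,.0185,.06),(325,384))]
M=lambda v,q:np.array([v[0]+q[0]*np.cos(v[2])-q[1]*np.sin(v[2]),v[1]+q[0]*np.sin(v[2])+q[1]*np.cos(v[2]),q[2]])
def res(v): 
    r=[]
    for q,a in ob[:6]: r+=list(proj(w7,M(v,q))-t(a))
    r+=[(proj(w7,M(v,q))-t(a))[0] for q,a in ob[6:]]
    return r
s=least_squares(res,[.5697,.2805,.2037],loss="soft_l1");print(s.x,np.array(s.fun).round(1))
v=s.x;X=np.array([np.cos(v[2]),np.sin(v[2]),0]);Y=np.array([-X[1],X[0],0])
dlt=T[:3,3]-[v[0],v[1],0];print("post foot in fixture",dlt@X,dlt@Y,dlt[2],"upright err X,Y deg",np.degrees([T[:3,0]@X,T[:3,0]@Y]),"yaw err",np.degrees(T[:3,2]@Y))
Tt=w7["cam_to_world"]@np.linalg.inv(w7["mount"]); A=np.linalg.inv(Tt)@T; print(A)
A0=pickle.load(open("A.pkl","rb"));print((np.linalg.inv(A0)@A))
pickle.dump(A,open("A7.pkl","wb"))
```

```text
[[ 0.0046  0.2009  0.9796  0.5099]
 [ 0.0007 -0.9796  0.2009  0.2676]
 [ 1.     -0.0002 -0.0046  0.1241]
 [ 0.      0.      0.      1.    ]] [[-0.2, -0.3], [0.3, -0.3], [-0.5, 0.3], [0.4, 0.3], [-0.4, -0.5], [0.4, -0.5], [-0.1, 0.5], [0.1, 0.5]]
[0.569  0.2814 0.2008] [-0.2 -0.6  0.1 -0.5 -0.7  0.7  1.3  0.7 -0.1 -0.3 -0.2 -0.3  0.5 -0.4]
post foot in fixture -0.06062104904313178 -0.0018158457765953227 0.12411695451467541 upright err X,Y deg [ 0.2663 -0.0136] yaw err 0.08179440677961787
[[-0.843  -0.0016 -0.5379  0.1316]
 [ 0.0013 -1.      0.001   0.0015]
 [-0.5379  0.0001  0.843   0.0661]
 [ 0.      0.      0.      1.    ]]
[[ 1.     -0.0004 -0.0035 -0.0008]
 [ 0.0004  1.      0.0009  0.0002]
 [ 0.0035 -0.0009  1.     -0.0009]
 [ 0.      0.      0.      1.    ]]
```

Run:
```python
from h import *
from rig import manip
np.set_printoptions(precision=2,suppress=True)
def f():
    a=[]
    for _ in range(5): a.append(manip.get_contact_force()); manip.hold(.01)
    return np.mean(a,0)
dx,dy=.0002,.0018
manip.servo_line(*tool_at(dx,dy,.125),.12)
manip.hold(.2)
manip.servo_line(*tool_at(dx,dy,.075),.1); f0=f(); print(f0)
for z in (.062,.055,.045,.035,.027,.023,.021,.019,.017,.015,.013,.011,.009,.007):
    manip.servo_line(*tool_at(dx,dy,z),.05); g=f()-f0; print(z,g)
    if np.linalg.norm(g)>3: break
print(manip.get_time(),manip.get_width())
snap(manip,"side","s8");snap(manip,"wrist","w8")
im=cv2.imread("pics/s8.png");cv2.imwrite("pics/s8z.png",cv2.resize(im[50:160,240:350],None,fx=5.3,fy=5.3,interpolation=2))
im=cv2.imread("pics/w8.png");cv2.imwrite("pics/w8z.png",cv2.resize(im[150:355,220:420],None,fx=2.9,fy=2.9,interpolation=2))
```

```text
[ 0.16  0.31 -0.59]
0.062 [-0.35  0.34 -0.15]
0.055 [-0.42 -0.11 -0.29]
0.045 [-0.01 -0.75  0.01]
0.035 [-0.32 -0.1  -0.26]
0.027 [-0.16 -0.22  0.13]
0.023 [-0.41 -0.53 -0.6 ]
0.021 [-0.4  -0.35 -0.28]
0.019 [ 0.05 -0.18 -0.1 ]
0.017 [-0.13 -0.47 -0.58]
0.015 [-0.45  0.09 -0.33]
0.013 [-0.11 -0.44 -0.16]
0.011 [-0.17 -1.05  7.58]
24.9833 0.029426399822035505
```

View pics/s8z.png

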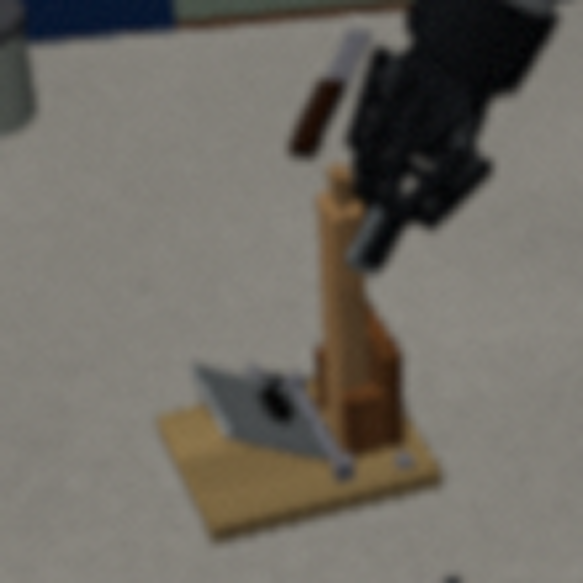

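View pics/w8z.png

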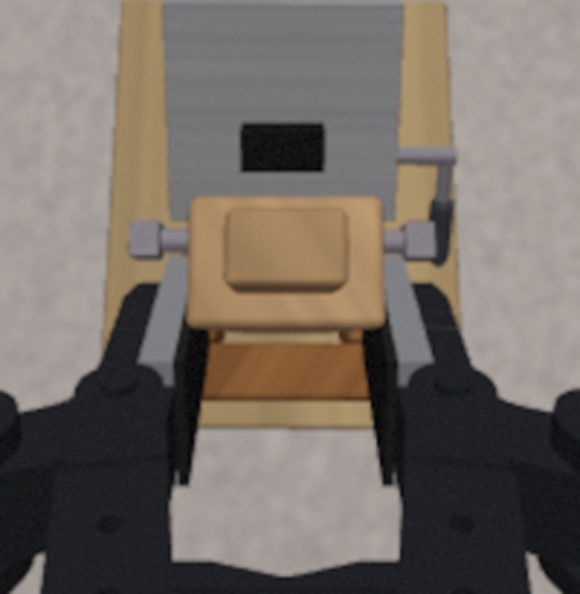

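The post stands upright in the pocket, touching the floor at 7.6 N, and the flap is still open. Release and back off.

Run:
```python
from h import *
from rig import manip
np.set_printoptions(precision=3,suppress=True)
manip.servo_line(*tool_at(.0002,.0018,.0118),.03)
manip.command_gripper(.060)
print(manip.get_width(),np.array(manip.get_contact_force()))
manip.hold(.3)
M=R.from_rotvec(manip.get_ee_rot()).as_matrix();p=np.array(manip.get_position())
manip.servo_line(p-M[:,0]*.11,None,.12)
manip.hold(.3)
print(manip.get_time(),manip.get_position())
snap(manip,"side","s9");snap(manip,"wrist","w9")
im=cv2.imread("pics/s9.png");cv2.imwrite("pics/s9z.png",cv2.resize(im[50:160,240:350],None,fx=5.3,fy=5.3,interpolation=2))
```

```text
0.05961055192898422 [0.224 0.935 1.004]
27.4 [0.642 0.295 0.25 ]
```

View pics/s9z.png

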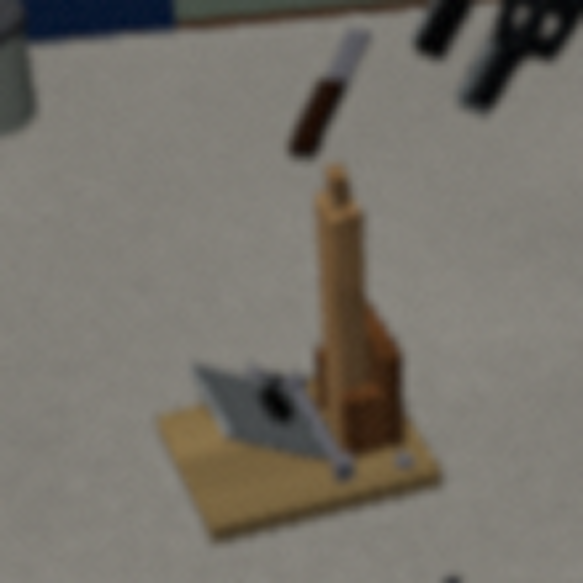

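View pics/w9.png

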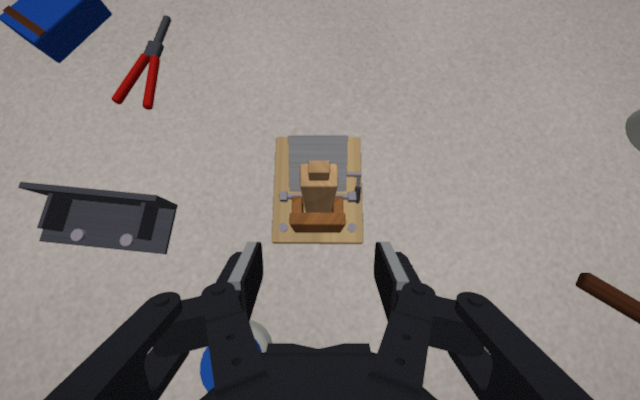

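The post stands free and upright with the flap open. Next: push the flap edge from the front with closed fingertips, body leaning back.

```bash
cat >> h.py <<'E'
O=np.array([.569,.2814,0]);FY=.2008
FX=np.array([np.cos(FY),np.sin(FY),0])
RK=toolrot(FY,-.5)
def K2tcp(x,z):
    M=RK.as_matrix(); return O+FX*x+Z*z-.022*M[:,0]-.011*M[:,2]
def Kang(th,r=.072): return K2tcp(-.020-r*np.sin(th)-.003*np.cos(th), .022+r*np.cos(th)-.003*np.sin(th))
E
python3 - <<'E'
from h import *
from rig import manip
np.set_printoptions(precision=3,suppress=True)
rv=RK.as_rotvec()
for p in (K2tcp(-.16,.22),K2tcp(-.14,.05),Kang(np.radians(25))): print(manip.solve_ik(p,rv))
p=np.array(manip.get_position())
manip.servo_line(p+[0,0,.10],None,.2)
manip.command_gripper(0,25)
manip.move_to(K2tcp(-.16,.22),rv)
manip.servo_line(K2tcp(-.14,.052),rv,.2)
print(manip.get_time(),manip.get_position(),np.array(manip.get_contact_force()))
snap(manip,"side","s10");snap(manip,"wrist","w10")
im=cv2.imread("pics/s10.png");cv2.imwrite("pics/s10z.png",cv2.resize(im[50:160,220:350],None,fx=5,fy=5,interpolation=2))
E
```

```text
[ 0.662  0.086  2.26  -0.578  0.401 -0.618]
[0.637 0.541 2.302 4.052 0.259 1.065]
NoneTraceback (most recent call last):
  File "<stdin>", line 10, in <module>
rig.IKError: the arm cannot follow that straight line within its joint ranges
```

Run:
```python
from h import *
from rig import manip
np.set_printoptions(precision=3,suppress=True)
print(manip.get_position(),manip.get_joint_positions(),manip.get_time())
import h
for t in(-.4,-.3,-.2,-.1,0):
    h.RK=toolrot(FY,t);rv=h.RK.as_rotvec()
    print(t,[manip.solve_ik(h.K2tcp(*k),rv) for k in((-.16,.22),(-.13,.050),(-.058,.075))])
```

```text
[0.394 0.246 0.235] [ 0.662  0.086  2.257 -0.578  0.402 -0.619] 30.175
-0.4 [array([ 0.63 ,  0.095,  2.203, -0.343,  0.502, -0.869]), None, array([ 0.537,  0.51 ,  2.091, -0.682,  0.205, -0.588])]
-0.3 [array([ 0.6  ,  0.114,  2.145, -0.2  ,  0.615, -1.024]), array([ 0.572,  0.509,  2.18 , -0.561,  0.203, -0.664]), array([ 0.518,  0.511,  2.033, -0.293,  0.325, -0.989])]
-0.2 [array([ 0.573,  0.141,  2.086, -0.108,  0.731, -1.125]), array([ 0.548,  0.51 ,  2.122, -0.212,  0.328, -1.029]), array([ 0.5  ,  0.52 ,  1.972, -0.132,  0.461, -1.159])]
-0.1 [array([ 0.549,  0.174,  2.028, -0.045,  0.846, -1.195]), array([ 0.527,  0.521,  2.062, -0.071,  0.464, -1.182]), array([ 0.484,  0.539,  1.909, -0.05 ,  0.599, -1.248])]
0 [array([ 0.527,  0.213,  1.97 ,  0.   ,  0.959, -1.245]), array([ 0.508,  0.541,  2.001,  0.   ,  0.599, -1.264]), array([ 0.469,  0.564,  1.844,  0.   ,  0.733, -1.302])]
```

```bash
sed -i 's/^RK=.*/RK=toolrot(FY,-.2)/' h.py
python3 - <<'E'
from h import *
from rig import manip
np.set_printoptions(precision=3,suppress=True)
rv=RK.as_rotvec()
manip.move_to(K2tcp(-.15,.22),rv)
manip.servo_line(K2tcp(-.125,.052),rv,.2)
print(manip.get_time(),manip.get_position(),np.array(manip.get_contact_force()))
snap(manip,"side","s10");snap(manip,"wrist","w10")
im=cv2.imread("pics/s10.png");cv2.imwrite("pics/s10z.png",cv2.resize(im[50:160,220:350],None,fx=5,fy=5,interpolation=2))
E
```

```text
31.7333 [0.432 0.254 0.072] [ 0.734 -0.095  0.145]
```

View pics/s10z.png

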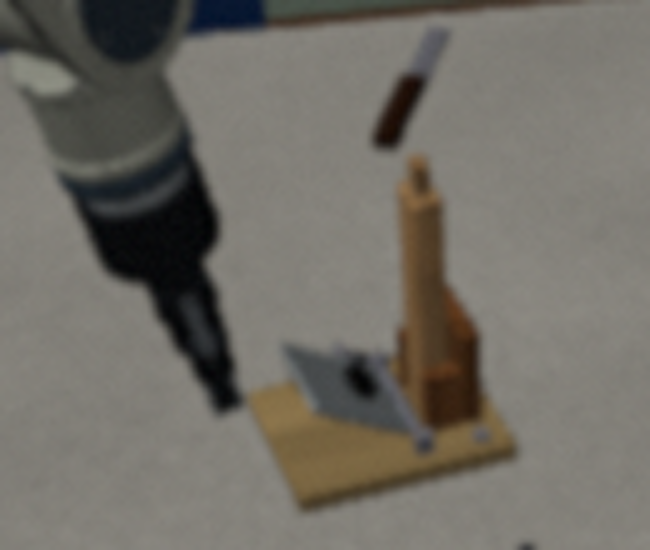

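View pics/w10.png

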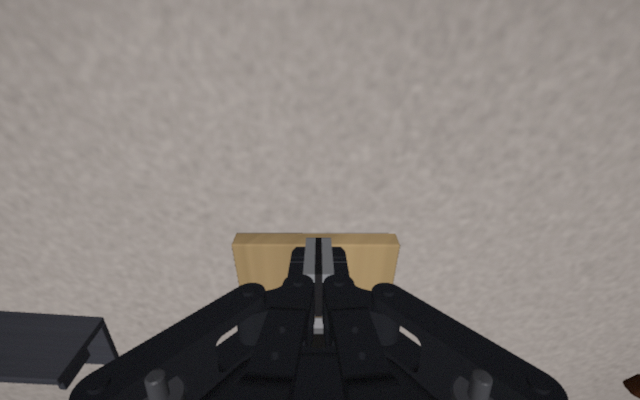

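Closed fingertips are centred in front of the flap, and its edge is ahead of them. Push.

Run:
```python
from h import *
from rig import manip
np.set_printoptions(precision=2,suppress=True)
for k in((-.098,.050),(-.09,.053),(-.082,.058),(-.075,.064),(-.069,.070),(-.064,.075),(-.059,.077),(-.055,.078)):
    manip.servo_line(K2tcp(*k),None,.06); g=np.array(manip.get_contact_force());print(k,g,g@FX)
    if np.linalg.norm(g)>15: break
manip.hold(.2)
print(manip.get_time())
snap(manip,"side","s11")
im=cv2.imread("pics/s11.png");cv2.imwrite("pics/s11z.png",cv2.resize(im[50:160,220:350],None,fx=5,fy=5,interpolation=2))
```

```text
(-0.098, 0.05) [-0.48 -0.86 -0.84] -0.6378871298258975
(-0.09, 0.053) [ 0.29 -0.44 -0.68] 0.19491831843180882
(-0.082, 0.058) [-11.37  -2.65   5.06] -11.673811400177511
(-0.075, 0.064) [-2.42  0.17  1.53] -2.3390688763009324
(-0.069, 0.07) [-0.22 -0.29 -0.55] -0.2748542636069126
(-0.064, 0.075) [ 0.29 -0.53  0.  ] 0.17508912660485815
(-0.059, 0.077) [-0.28  0.06  0.51] -0.2651594543775434
(-0.055, 0.078) [-0.37  0.27 -0.93] -0.31082732280140846
34.5917
```

View pics/s11z.png

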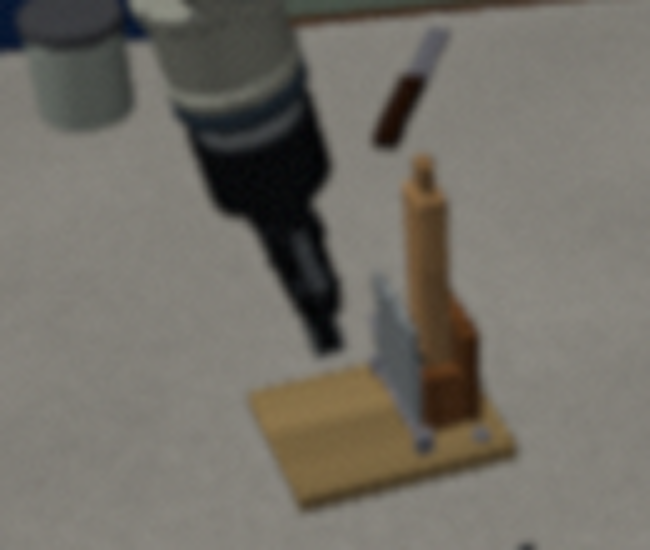

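The flap has snapped shut, upright against the post. I'll retreat and check the whole scene.

Run:
```python
from h import *
from rig import manip
np.set_printoptions(precision=4,suppress=True)
manip.servo_line(K2tcp(-.13,.09),None,.15)
manip.servo_line(K2tcp(-.16,.24),None,.2)
manip.move_to([.35,-.2,.4],toolrot(0,0).as_rotvec())
manip.hold(.3)
print(manip.get_time(),np.array(manip.get_contact_force()))
s=snap(manip,"side","s12");t=snap(manip,"top","t12")
im=cv2.imread("pics/t12.png");z=cv2.resize(im[160:260,130:230],None,fx=4.5,fy=4.5,interpolation=2)
im=cv2.imread("pics/s12.png");z2=cv2.resize(im[70:160,260:340],None,fx=5,fy=5,interpolation=2)
T=fixT(.003,0,.015)
ob=np.array([(X,sy*hy,sz*hz) for X,hy,hz in((.18,.008,.005),(.16,.015,.01)) for sy in(-1,1) for sz in(-1,1)])@T[:3,:3].T+T[:3,3]
H=np.array([T[:3,3]+FX*(-.023)+Z*.007+Z*.08+np.array([-FX[1],FX[0],0])*a for a in(-.037,.037)])
for q in proj(t,np.vstack([ob,H])): cv2.circle(z,tuple(int(v) for v in ((q-[130,160]+.5)*4.5)),2,(0,0,255),-1)
for q in proj(s,np.vstack([ob,H])): cv2.circle(z2,tuple(int(v) for v in ((q-[260,70]+.5)*5)),2,(0,0,255),-1)
cv2.imwrite("pics/f12.png",np.hstack([z,z2[:450,:340]]))
```

```text
38.2333 [-0.9723 -0.1295  0.6968]
```

View pics/f12.png

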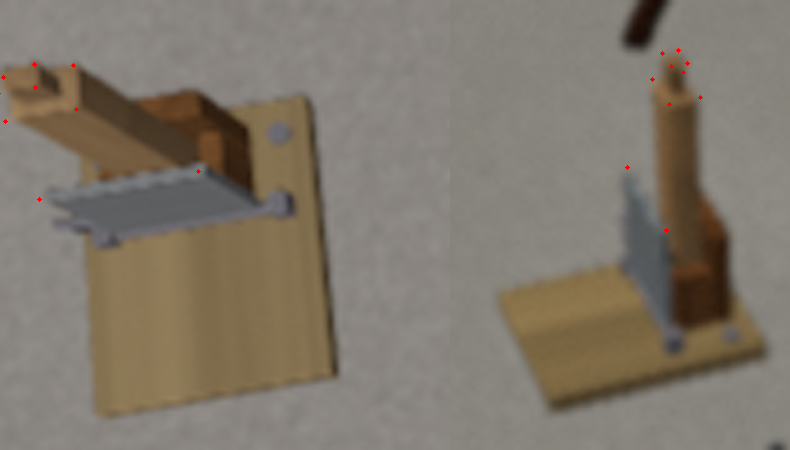

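View pics/t12.png

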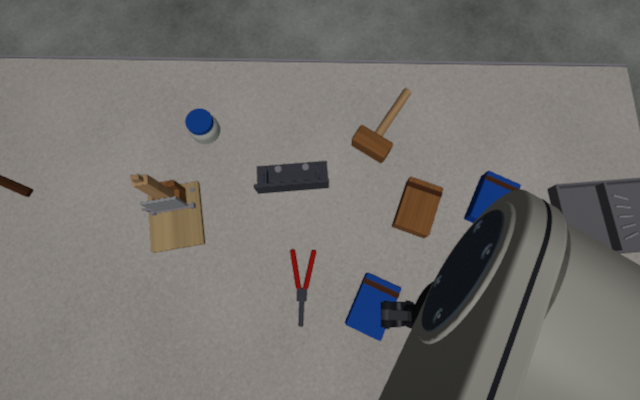

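```bash
python3 -c "
from rig import manip
manip.hold(.3); manip.sign_off(); print(manip.get_time())"
```

```text
the job is handed in; nothing more can be done
the job is handed in; nothing more can be done
```

The job is handed in at about 38.5 s. The post stands upright in the pocket, tongue on top, with the keeper flap snapped shut against it. No verdict is reported, so this rests on my own checks.

- **What I did:**
  - I gripped the post near its tongue, just above the rest, with 26 N, and turned it so the foot faced the stop.
  - I pushed it against the stop until it swung upright, then lowered it into the pocket until it touched the floor at about 7.6 N.
  - I let go, backed off, and pushed the flap edge with closed fingertips until it sprang shut.
- **Last checks:** Side and top views match a model of the upright post and shut flap to within a few pixels. Measured force on the tool was about 1 N, which is noise level. The jar, mallet and pliers look unmoved in the top view.
- **Disagreements:**
  - **Post direction:** The text says the tongue end overhangs on the robot's side, but the pictures showed the foot there, so I followed the pictures.
  - **Forces:** The force at the stop briefly reached about 21 N and the flap push about 13 N, against the "few newtons" and 5 N described.
  - **Stop contact:** Midway round the swing the force fell to noise level. I pressed on again and held about 2 N on the stop from 8° to 4° off upright.
  - **Fixture position:** The fixed cameras and the wrist camera differed by several millimetres across the fixture. I used the wrist camera because it saw both the post and the pocket.

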